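# Clear the ring mandrel and hold it level

### The arm

A 6-joint arm with a two-finger parallel gripper is mounted at the origin on the work surface. World frame = base frame: x ahead of the robot, y to its left, z up, the work surface at z = 0. Lengths are in m, angles in rad, forces in N, time in s.
With the tool pointing down it reaches from about 0.35 to 0.85 m from the base axis. Payload 8.1 kg.
Tool frame: the origin (TCP) lies between the finger pads; the fingertips stand 11 mm ahead of it and the grasp point (between the pads) lies 8 mm behind it; y points along the fingers, x is the direction in which the jaws open and shut, and the axes are right-handed (so a half turn about y gives the same grasp; the last joint's range is limited). The gripper opens to 85 mm and grips with 20 to 120 N. Pads are 22 mm wide; open, the fingers measure 114 mm over their backs; the gripper's body (76 mm by 85 mm) begins 54 mm behind the grasp point. The pads swing forward as they close: fully open they stand 13 mm farther back than shut.
Start: joints at [1.143, 0.13, 1.488, -0, 1.523, -0.085], TCP at [0.202, 0.565, 0.21] pointing down, gripper open.
Joint ranges: [-2.96, 2.96], [-0.89, 2.26], [0.02, 2.5], [-1.34, 4.48], [0, 2.73], [-2.66, 2.66]. Speed limits (rad/s): [2.39, 2.39, 2.79, 3.14, 3.14, 3.14].

### API

Orientations are given as a unit quaternion [x, y, z, w].
In Python, from station import ctrl gives the robot as it stands. The module is installed in compiled form; this text tells all that it offers. Calls block until the motion is done:
- ctrl.move_pose(position, orientation): joint-space move of the TCP to a pose.
- ctrl.move_linear(position, speed=0.15, ori=None): straight line of the TCP; ori=None keeps the orientation; speed is the mean speed in m/s.
- ctrl.movej(angles): joint-space move.
- ctrl.open() and ctrl.grab(newtons=None): open the fingers fully, or close them until they stop; newtons is the grip in N (None keeps the last).
- ctrl.hold(seconds).
- ctrl.solve_ik(position, orientation): joint angles nearest the present ones, or None.
- ctrl.read_state(): the state.
- ctrl.camera(name): name is "side" or "top" or "wrist"; returns (picture, depth): 420x560x3 uint8, red, green, blue; 420x560 float32, m along the optical axis (not along the pixel's ray), 0 where there is no reading.
- ctrl.get_calibration(name): a dict with "fx", "fy", "cx", "cy" (pixels), "cam_to_world" (4x4, takes a point from camera to world coordinates); the wrist camera has in their place "hand_eye" (4x4, takes a point from camera to tool coordinates, whose origin is the TCP and whose axes are the tool frame's). Camera axes: x right, y down, z forward; pixel columns grow to the right and rows downward; lengths in m; the calibration is good to about 2 mm. The wrist camera is an equidistant fisheye: a pixel r from the principal point sees the ray r / f radians off the axis. A picture is of the moment at which its call begins: read the wrist's pose just before it. get_calibration takes no time and is no camera call.
A pose or a line that the arm cannot do raises ctrl.IKError and nothing moves.
- ctrl.sign_off(): hands the job in, once; it reports no verdict.
The state is a dict: "clock": time; "joint_positions": joint angles; "joint_vel": joint speeds; "effort": joint torques, N m; "ee_pos": TCP position; "eef_rot": TCP orientation; "ft_force": force on the tool from outside, world axes, zero at the start; "ft_torque": the same for the moment, N m; "width": finger opening in m.
Only numpy, scipy, OpenCV 4.12 (cv2) and the standard library are available. Lean on these libraries where they do the work, as an engineer would, in place of code of your own. Each camera call takes 0.05 s, during which the arm holds its last target.

### The job

The clay ring hanging on the slanted aluminium mandrel is finished: slip it up and off the mandrel, put it down in the shallow grey tray without dropping it and let go of it. Then draw the mandrel out of its wooden stand, turn it level and finish while still holding it level and still in the gripper, about 25 cm above the desk. Take the ring off while the mandrel is still home in its stand, and leave the mug, bottle and paint pot where they are.

Things in the scene. Friction and masses are not known exactly. Their poses are not given: they have to be found in the camera images.
- ring: Thick terracotta ring, 44 mm outer diameter, 29 mm bore, 18 mm wide, about 30 g. Origin at its centre, z along the bore axis. It starts hanging on the mandrel's rod, bore axis along the rod, resting against the mandrel's collar; it is loose on the rod (7 mm play), so its centre hangs about 3.5 mm below the rod's axis.
- mandrel: Turned aluminium mandrel, 142 mm long, about 0.17 kg (0.13 to 0.22). Origin on its axis at the underside of the collar, z along the axis to the free nose. Collar 44 mm diameter, z 0 to 12 mm. Rod 22 mm diameter, z 12 to 86 mm, then a taper to 14 mm at z 92. Shank 20 mm diameter, z -50 to 0, in the stand's socket, the collar against its mouth. Centre of mass near z 15 mm.
- mandrel_nose (a point): Tip of the mandrel's nose, 92 mm along its axis from its origin; axes as the mandrel's. In the stand the mandrel leans 50 to 53 degrees from vertical (it sags a little in its socket), nose up and away from the robot along the stand's +x (within about 23 degrees of the room's +x); its own x axis then points forward and down, its y axis is level.
- stand: Wooden stand fixed to the desk. Origin at the underside of its base (130 x 100 x 18 mm); turned about the vertical only. A 56 mm square drilled block, slanted 50 degrees from vertical towards the stand's +x, carries the mandrel; two upright cheeks, 72 mm apart over their outsides and 72 mm high, stand at its sides, behind x = 23 mm.
- socket_mouth (a point): Centre of the socket's mouth, 30 mm along the stand's +x from its origin and 85 mm above the desk (axes as the stand's). The socket runs 55 mm down along the slant, 22 mm in diameter.
- tray: Shallow square grey tray fixed to the desk, 160 x 160 mm outside, 18 mm high, walls and floor 5 mm thick. Origin at the centre of its underside. Empty at the start. It lies on the other side (left or right) from the stand.
- mug: Blue mug, 80 mm across, 92 mm high, with a handle; origin at the centre of its underside. Leave it alone.
- varnish: Amber glass bottle with black cap, 42 mm across, 75 mm high; origin at the centre of its underside. Leave it alone.
- paint_pot: Small clear pot with white lid, 44 mm across, 40 mm high; origin at the centre of its underside. Leave it alone.
Mind the look-alikes: they are no part of the job. Of the things like the mandrel, leave any that is green; of the rest the smaller one is meant.

How it is judged:
On the way, in this order (a step that is already met when the one before it is completed fails the run):
1. the ring lies in the tray, let go and at rest, while the mandrel is still home in its stand (x of ring in the frame of tray between -0.075 and 0.075 m and y of ring in the frame of tray between -0.075 and 0.075 m and z of ring in the frame of tray below 0.035 m and contact force between ring and the fingers below 0.05 N and linear speed of ring below 0.03 m/s and distance between mandrel and socket_mouth below 0.012 m), for 0.2 s.
2. the mandrel has been drawn clear of the stand and is held by the fingers (distance between mandrel and socket_mouth above 0.055 m and contact force between mandrel and the fingers above 1 N and contact force between mandrel and stand below 0.1 N), for 0.2 s.
At the end, for the whole second after the job is handed in: The fingers still hold the mandrel, at rest and touching nothing of the stand, with its axis level within 12 degrees and its collar 200 to 320 mm above the desk; the ring lies in the tray, let go and at rest (x of ring in the frame of tray between -0.075 and 0.075 m and y of ring in the frame of tray between -0.075 and 0.075 m and z of ring in the frame of tray below 0.035 m and contact force between ring and the fingers below 0.05 N and linear speed of each of ring, mandrel below 0.03 m/s and height (world z) of mandrel between 0.2 and 0.32 m and angle between mandrel's own z axis and vertical between 1.36 and 1.78 rad and contact force between mandrel and the fingers above 1 N and contact force between mandrel and stand below 0.1 N); the arm keeps its last pose, push and grip.
It fails at once if the mug is pushed more than 30 mm away or lifted (distance of mug from where it was at the start of the episode above 0.03 m).
It fails at once if the bottle is pushed more than 30 mm away or lifted (distance of varnish from where it was at the start of the episode above 0.03 m).
It fails at once if the paint pot is pushed more than 30 mm away or lifted (distance of paint_pot from where it was at the start of the episode above 0.03 m).
It fails at once if the ring is dropped (falls faster than 0.9 m/s, a drop of about 40 mm, out of the fingers) (linear speed of ring above 0.9 m/s and contact force between ring and the fingers below 0.05 N).
It also fails if it takes over 64 s, if anything falls off the work surface, if the arm or the gripper's body presses on something with over 40 N, if the wrist force passes 120 N, or if a joint passes its speed limit or range.

## Working session

There is one attempt and no reset: what is moved stays moved. The work goes in short steps, each a Python script; the robot and the scene stay as the last script left them, time stands still between calls to the robot, and variables do not carry over. Pictures are saved under pics/ and viewed, and the job is handed in when it is done.

```bash
mkdir -p pics; ls; python3 - <<'E'
from station import ctrl
import cv2,numpy as np
s=ctrl.read_state();print(s['clock'],s['ee_pos'],s['eef_rot'],s['width'])
for n in ['side','top','wrist']:
    p,d=ctrl.camera(n);cv2.imwrite(f'pics/{n}0.png',p[...,::-1]);np.savez(f'{n}0.npz',p=p,d=d)
    c=ctrl.get_calibration(n);print(n,{k:np.round(v,4).tolist() for k,v in c.items()})
E
```

```text
pics
0.0 [0.20143397 0.56454946 0.20864521] [ 0.5782968   0.40682721 -0.40794799 -0.57761827] 0.08549207959123477
side {'fx': 381.2538, 'fy': 381.2538, 'cx': 279.9704, 'cy': 208.1654, 'cam_to_world': [[0.9855, -0.0931, 0.1418, 0.4203], [-0.1691, -0.4764, 0.8628, -0.7424], [-0.0128, -0.8743, -0.4852, 0.6461], [0.0, 0.0, 0.0, 1.0]]}
top {'fx': 411.6947, 'fy': 411.6947, 'cx': 279.0529, 'cy': 214.7206, 'cam_to_world': [[0.022, -0.9809, 0.1932, 0.3633], [-0.9995, -0.0175, 0.0245, 0.1615], [-0.0207, -0.1937, -0.9808, 1.1222], [0.0, 0.0, 0.0, 1.0]]}
wrist {'fx': 325.1923, 'fy': 325.1923, 'cx': 281.3103, 'cy': 206.0107, 'hand_eye': [[1.0, -0.0007, -0.0001, -0.0002], [-0.0001, -0.309, 0.951, -0.1642], [-0.0007, -0.951, -0.309, 0.0785], [0.0, 0.0, 0.0, 1.0]]}
```

View pics/side0.png

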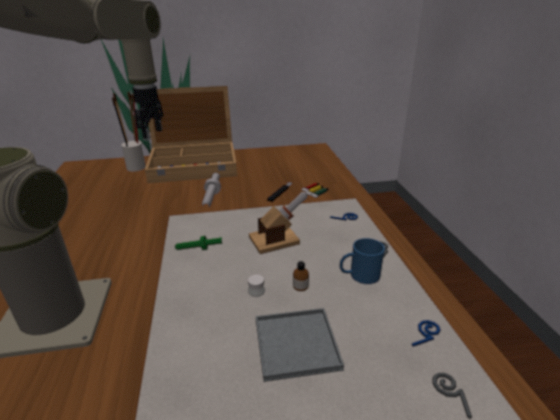

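View pics/top0.png

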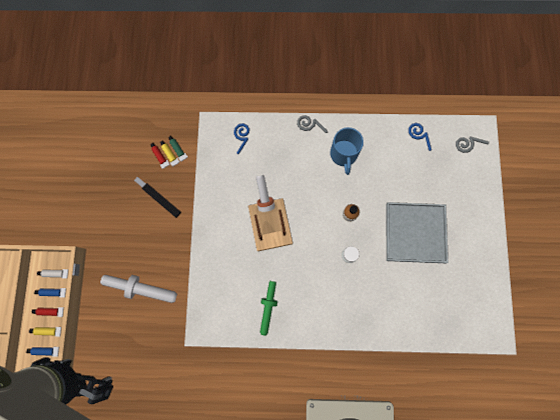

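View pics/wrist0.png

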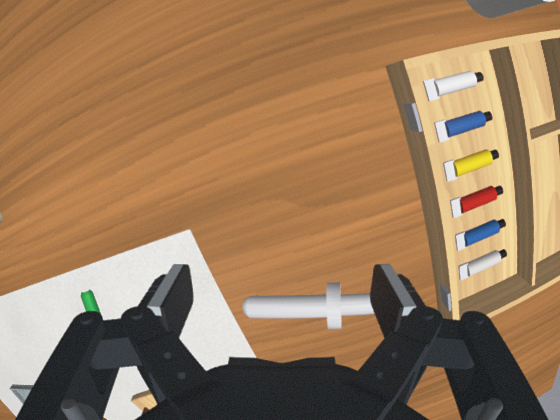

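Things that could be taken for the mandrel, in the top view: the grey one in the stand (264,190), a bigger grey one lying loose at (138,289), and a green one at (268,307). The choice is the one in the stand, which is neither green nor the larger and carries the ring. I'll check it in a close crop.

```bash
cat > h.py <<'E'
import numpy as np,cv2
from scipy.spatial.transform import Rotation as R
from station import ctrl
def cloud(n,d):
    c=ctrl.get_calibration(n);v,u=np.mgrid[0:420,0:560]
    P=np.stack([(u-c['cx'])/c['fx']*d,(v-c['cy'])/c['fy']*d,d],-1)
    M=np.array(c['cam_to_world']);return P@M[:3,:3].T+M[:3,3]
def ray(n,u,v,z):
    c=ctrl.get_calibration(n);M=np.array(c['cam_to_world'])
    r=M[:3,:3]@[(u-c['cx'])/c['fx'],(v-c['cy'])/c['fy'],1];o=M[:3,3]
    return o+r*(z-o[2])/r[2]
E
python3 - <<'E'
from h import *
a=np.load('top0.npz');s=np.load('side0.npz')
cv2.imwrite('pics/topc.png',cv2.resize(a['p'][165:260,235:305,::-1],None,fx=6,fy=6,interpolation=cv2.INTER_CUBIC))
cv2.imwrite('pics/sidec.png',cv2.resize(s['p'][175:260,235:330,::-1],None,fx=7,fy=7,interpolation=cv2.INTER_CUBIC))
P=cloud('top',a['d']);Q=cloud('side',s['d'])
for n,u,v in [('tray',416,233),('mug',347,147),('cap',352,211),('pot',351,254),('ring',265,204),('nose',262,178),('desk',300,280)]: print(n,P[v,u].round(4))
for n,u,v in [('tray',297,342),('pot',256,281),('ring',284,211),('rod',297,201),('desk',220,320)]: print(n,Q[v,u].round(4))
E
```

```text
tray [ 0.5393 -0.1846  0.0052]
mug [ 7.845e-01 -2.000e-04  2.300e-03]
cap [ 0.5835 -0.0014  0.0718]
pot [ 0.4754 -0.0028  0.0363]
ring [0.5902 0.223  0.1076]
nose [0.647  0.23   0.1461]
desk [4.063e-01 1.293e-01 2.000e-04]
tray [ 0.5447 -0.1835  0.0021]
pot [ 0.4782 -0.0124  0.0383]
ring [0.5879 0.2061 0.102 ]
rod [0.6296 0.2221 0.1223]
desk [ 0.3848 -0.0863 -0.0012]
```

View pics/topc.png

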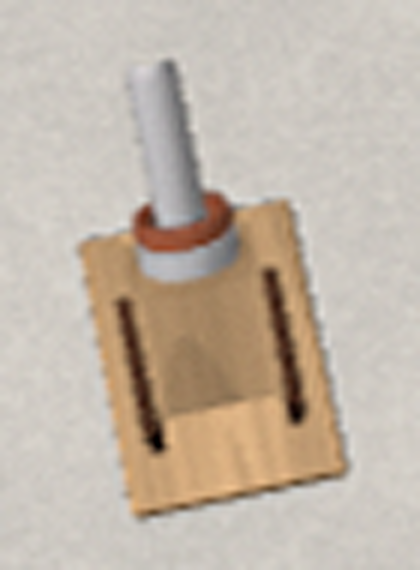

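View pics/sidec.png

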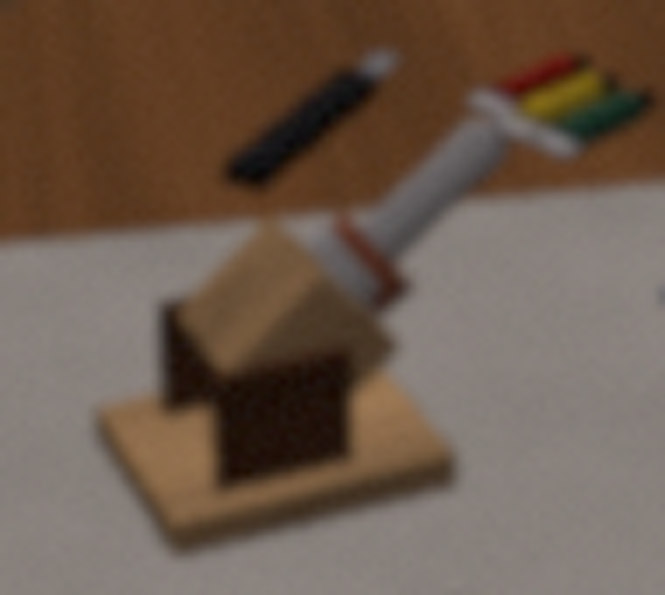

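The crops show a grey mandrel with the terracotta ring against its collar in the wooden stand, at about (264,190) in the top view and (290,205) in the side view. That confirms the choice. Next I'll measure the stand, rod and tray.

```bash
python3 - <<'E'
from h import *
T=np.load('top0.npz');S=np.load('side0.npz');P=cloud('top',T['d']);Q=cloud('side',S['d'])
# stand base via saturation mask in top, top surface z .018
hsv=cv2.cvtColor(T['p'],cv2.COLOR_RGB2HSV)
roi=np.zeros((420,560),bool);roi[165:262,235:305]=1
m=((hsv[...,1]>70)&roi).astype(np.uint8)
c=max(cv2.findContours(m,0,2)[0],key=cv2.contourArea)
ct=np.array([ray('top',*p[0],.018)[:2] for p in c],np.float32)
# only base corners: hull
print('base rect',cv2.minAreaRect(ct))
box=cv2.boxPoints(cv2.minAreaRect(ct));print(box.round(4))
# tray
roi[:]=0;roi[190:275,375:460]=1
g=cv2.cvtColor(T['p'],cv2.COLOR_RGB2GRAY)
m=((g<150)&roi).astype(np.uint8);c=max(cv2.findContours(m,0,2)[0],key=cv2.contourArea)
print('tray',cv2.minAreaRect(np.array([ray('top',*p[0],.018)[:2] for p in c],np.float32)))
# grey rod pts
for nm,X,I,(r0,r1,c0,c1) in [('top',P,T['p'],(170,212,250,280)),('side',Q,S['p'],(185,225,275,318))]:
    h=cv2.cvtColor(I,cv2.COLOR_RGB2HSV)
    roi=np.zeros((420,560),bool);roi[r0:r1,c0:c1]=1
    k=roi&(h[...,1]<60)&(X[...,2]>.085)&(X[...,2]<.2)
    red=roi&(h[...,1]>110)&((h[...,0]<14)|(h[...,0]>174))&(X[...,2]>.06)
    p=X[k];print(nm,k.sum(),'z',p[:,2].min(),p[:,2].max())
    o=p.mean(0);d=np.linalg.svd(p-o)[2][0];d*=np.sign(d[2]);print(o.round(4),d.round(3),'lean',np.degrees(np.arccos(d[2])),'az',np.degrees(np.arctan2(d[1],d[0])), 'resid',np.linalg.svd(p-o)[1]/np.sqrt(len(p)))
    print(' ring',red.sum(),X[red].mean(0).round(4),X[red].min(0).round(4),X[red].max(0).round(4))
E
```

```text
base rect ((0.5593390464782715, 0.21471016108989716), (0.1398451179265976, 0.09795105457305908), 12.866515159606934)
[[0.4803 0.2469]
 [0.5021 0.1514]
 [0.6384 0.1825]
 [0.6166 0.278 ]]
tray ((0.5404260158538818, -0.18105033040046692), (0.16234886646270752, 0.16160699725151062), 88.81128692626953)
top 322 z 0.08643850024396893 0.14731069653926976
[0.6138 0.2262 0.1184] [0.835 0.184 0.519] lean 58.75669448334723 az 12.441375175791142 resid [0.02862701 0.00848585 0.00485259]
 ring 77 [0.5942 0.2214 0.1024] [0.5803 0.1882 0.0709] [0.6134 0.2427 0.1128]
side 213 z 0.0869508971635582 0.14424612213891175
[0.6177 0.2185 0.1148] [0.822 0.256 0.509] lean 59.42617333159893 az 17.317919298516156 resid [0.02716669 0.00745998 0.00450225]
 ring 29 [0.5845 0.1375 0.1311] [ 0.4203 -0.7424  0.0664] [0.6076 0.2185 0.6461]
```

```bash
python3 - <<'E'
from h import *
def c(u,v,z): return ray('top',235+(u+.5)/6-.5,165+(v+.5)/6-.5,z)[:2]
fl,fr,nr,nl=[c(u,v,.018) for u,v in [(78,245),(290,200),(345,470),(135,512)]]
print(fl,fr,nr,nl, [np.linalg.norm(a-b) for a,b in [(fl,fr),(fr,nr),(nr,nl),(nl,fl)]],np.mean([fl,fr,nr,nl],0))
for a,b in [(fl,nl),(fr,nr)]: print(np.degrees(np.arctan2(*(a-b)[::-1])))
# rod: midpoints of rod in crop, intersect with assumed vertical plane; ray-plane
T=np.load('top0.npz');P=cloud('top',T['d'])
for r in (176,180,184,188,192,196):
    row=[(u,P[r,u].round(3).tolist()) for u in range(252,276) if P[r,u,2]>.06]
    print(r,row[0],max(row,key=lambda t:t[1][2]),row[-1])
E
```

```text
[0.60538646 0.27630288] [0.62823649 0.17953771] [0.50401155 0.15231514] [0.48324219 0.24617327] [np.float64(0.09942646698464644), np.float64(0.1271727346524846), np.float64(0.09612863980480398), np.float64(0.12580546951778523)] [0.55521917 0.21358225]
13.856655784465692
12.36037336182219
176 (257, [0.654, 0.243, 0.14]) (258, [0.652, 0.24, 0.145]) (264, [0.654, 0.226, 0.139])
180 (257, [0.644, 0.243, 0.137]) (262, [0.643, 0.23, 0.142]) (265, [0.645, 0.223, 0.136])
184 (258, [0.635, 0.24, 0.133]) (260, [0.634, 0.235, 0.137]) (266, [0.638, 0.221, 0.123])
188 (259, [0.628, 0.238, 0.123]) (264, [0.626, 0.225, 0.131]) (267, [0.629, 0.219, 0.117])
192 (260, [0.618, 0.236, 0.121]) (261, [0.617, 0.233, 0.125]) (267, [0.619, 0.218, 0.116])
196 (260, [0.61, 0.236, 0.111]) (265, [0.608, 0.223, 0.118]) (268, [0.611, 0.216, 0.108])
```

```bash
cat >> h.py <<'E'
AZ=np.radians(13.2);LEAN=np.radians(51.5);MOUTH=np.array([.585,.2205,.085])
def frame(az=AZ,lean=LEAN):
    f=np.array([np.cos(az),np.sin(az),0]);k=np.array([0,0,1.])
    a=f*np.sin(lean)+k*np.cos(lean);b=f*np.cos(lean)-k*np.sin(lean)
    return a,b
def quat(a,b,s):  # tool y=b, tool z=s*a
    z=s*a;return R.from_matrix(np.stack([np.cross(b,z),b,z],1)).as_quat()
E
python3 - <<'E'
from h import *
s=ctrl.read_state();print(R.from_quat(s['eef_rot']).as_matrix().round(2))
a,b=frame()
p=MOUTH+.026*a+.0115*b-.12*b
for sg in (1,-1): print(sg,p,ctrl.solve_ik(p,quat(a,b,sg)))
# placing and final
t=np.array([.5404,-.181,.035])
for sg in (1,-1):
  for z in (.035,.2): print(ctrl.solve_ik([.5404,-.181,z],quat(*frame(-.3),sg)))
  print('fin',ctrl.solve_ik([.5,.1,.25],quat(*frame(AZ,np.pi/2),sg)))
E
```

```text
[[ 0.34 -0.   -0.94]
 [ 0.94 -0.    0.34]
 [-0.   -1.    0.  ]]
1 [0.53905192 0.20972297 0.18609837] [ 0.31951566 -0.57620388  2.28864199 -0.08045666  0.76075767  1.69895919]
-1 [0.53905192 0.20972297 0.18609837] [ 0.31951566 -0.57620388  2.28864199 -0.08045666  0.76075767 -1.44263346]
[-0.49615441 -0.34350399  2.43386979  0.31199608  0.40634679  1.12849232]
[-0.49615441 -0.63835553  2.30103329  0.16619763  0.82329633  1.30297659]
fin [ 9.68145960e-02 -1.28892970e-01  1.67467316e+00 -4.44089210e-16
  1.59581246e+00  1.43722746e+00]
[-0.49615441 -0.34350399  2.43386979  0.31199608  0.40634679 -2.01310033]
[-0.49615441 -0.63835553  2.30103329  0.16619763  0.82329633 -1.83861606]
fin [ 9.68145960e-02 -1.28892970e-01  1.67467316e+00 -4.44089210e-16
  1.59581246e+00 -1.70436519e+00]
```

```bash
python3 - <<'E'
from h import *
a,b=frame();p=MOUTH+.026*a+.0115*b-.10*b
ctrl.move_pose(p,quat(a,b,1))
s=ctrl.read_state();print(s['clock'],s['ee_pos']-p)
im,d=ctrl.camera('wrist');np.savez('w1.npz',p=im,d=d,pos=s['ee_pos'],q=s['eef_rot'])
cv2.imwrite('pics/w1.png',im[...,::-1])
E
```

```text
1.9167 [0.00012358 0.00053766 0.00052116]
```

View pics/w1.png

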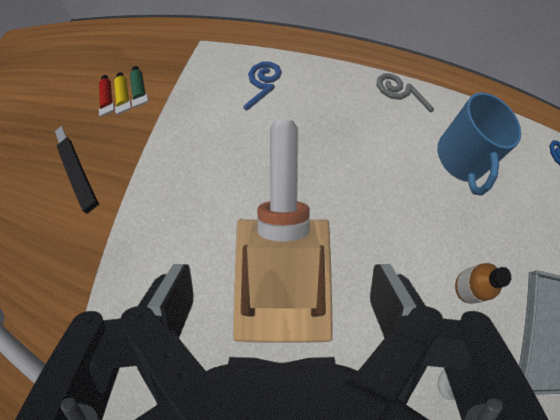

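The wrist view shows the rod running from the nose at (284,125) to the ring at (284,213), with the collar below it at (284,230), nearly centred between the fingers. I'll refine the axis from its edges.

```bash
cat >> h.py <<'E'
def wcloud(d,pos,q):
    c=ctrl.get_calibration('wrist');v,u=np.mgrid[0:420,0:560]
    x=(u-c['cx'])/c['fx'];y=(v-c['cy'])/c['fy'];r=np.hypot(x,y)+1e-9
    D=np.stack([np.sin(r)*x/r,np.sin(r)*y/r,np.cos(r)],-1)
    P=D/D[...,2:]*d[...,None];H=np.array(c['hand_eye']);W=R.from_quat(q).as_matrix()
    return (P@H[:3,:3].T+H[:3,3])@W.T+np.array(pos), (D@H[:3,:3].T)@W.T, W@H[:3,3]+np.array(pos)
E
python3 - <<'E'
from h import *
w=np.load('w1.npz');P,D,o=wcloud(w['d'],w['pos'],w['q'])
print('cam',o)
a,b=frame();y=np.cross(b,a) # level
h=cv2.cvtColor(w['p'],cv2.COLOR_RGB2HSV)
for v in range(118,246,6):
    k=[u for u in range(245,325) if abs((P[v,u]-MOUTH)@y)<.03 and P[v,u,2]>.07]
    if not k: print(v,'none');continue
    m=(k[0]+k[-1])//2;L=(P[v,m]-MOUTH)
    print(v,k[0],k[-1],h[v,m],'t %.4f perp %.4f lat %.4f wid %.4f'%(L@a,L@b,L@y,np.linalg.norm(P[v,k[0]]-P[v,k[-1]])),'latL/R %.4f %.4f'%((P[v,k[0]]-MOUTH)@y,(P[v,k[-1]]-MOUTH)@y))
E
```

```text
cam [0.51276194 0.20350299 0.34876856]
118 246 246 [ 12   7 178] t 0.1061 perp -0.2526 lat 0.0001 wid 0.0000 latL/R 0.0001 0.0001
124 272 295 [120   6 169] t 0.0910 perp -0.0061 lat 0.0013 wid 0.0178 latL/R -0.0072 0.0106
130 270 297 [105   3 164] t 0.0866 perp -0.0089 lat 0.0013 wid 0.0209 latL/R -0.0087 0.0121
136 270 297 [105   6 164] t 0.0819 perp -0.0069 lat 0.0013 wid 0.0210 latL/R -0.0088 0.0121
142 270 297 [113   6 164] t 0.0774 perp -0.0080 lat 0.0013 wid 0.0212 latL/R -0.0088 0.0121
148 270 297 [120   9 166] t 0.0728 perp -0.0076 lat 0.0013 wid 0.0211 latL/R -0.0088 0.0123
154 270 301 [120   6 160] t 0.0682 perp -0.0075 lat 0.0028 wid 0.2566 latL/R -0.0088 0.0001
160 270 297 [110   9 162] t 0.0637 perp -0.0088 lat 0.0013 wid 0.0213 latL/R -0.0089 0.0123
166 270 297 [113   6 162] t 0.0590 perp -0.0084 lat 0.0013 wid 0.0214 latL/R -0.0089 0.0124
172 251 302 [113  13 177] t 0.0540 perp -0.0071 lat -0.0040 wid 0.0000 latL/R 0.0001 0.0001
178 270 297 [108   8 157] t 0.0499 perp -0.0099 lat 0.0013 wid 0.2613 latL/R -0.0090 0.0001
184 255 297 [113   6 170] t 0.0446 perp -0.0077 la
[... 261 characters left out ...]
perp -0.0090 lat 0.0014 wid 0.0298 latL/R -0.0134 0.0164
208 258 309 [120   3 151] t 0.0251 perp -0.0081 lat 0.0014 wid 0.0424 latL/R -0.0192 0.0231
214 258 309 [  9 140 135] t 0.0226 perp -0.0150 lat 0.0014 wid 0.0423 latL/R -0.0191 0.0231
220 257 309 [  9 140 131] t 0.0181 perp -0.0164 lat 0.0014 wid 0.0432 latL/R -0.0202 0.0230
226 252 315 [110   6 135] t 0.0145 perp -0.0198 lat 0.0014 wid 0.0556 latL/R -0.0257 0.0299
232 250 316 [128   7 156] t 0.0097 perp -0.0204 lat 0.0014 wid 0.0559 latL/R -0.0264 0.0295
238 249 317 [120   3 150] t 0.0047 perp -0.0205 lat 0.0014 wid 0.0552 latL/R -0.0261 0.0291
244 248 318 [ 17 100 138] t 0.0003 perp -0.0221 lat 0.0014 wid 0.0547 latL/R -0.0259 0.0288
```

```bash
cat >> h.py <<'E'
LEAN=np.radians(52);a,b=frame(AZ,LEAN);yl=np.cross(b,a);M2=MOUTH+.002*b+.0016*yl;Q=quat(a,b,1)
def st(t=''):
    s=ctrl.read_state();print(t,'t%.2f'%s['clock'],np.round(s['ee_pos'],4),'w%.4f'%s['width'],'F',np.round(s['ft_force'],2),'T',np.round(s['ft_torque'],2));return s
def wpic(n):
    s=ctrl.read_state();im,d=ctrl.camera('wrist');np.savez(n+'.npz',p=im,d=d,pos=s['ee_pos'],q=s['eef_rot']);cv2.imwrite(f'pics/{n}.png',im[...,::-1])
E
python3 - <<'E'
from h import *
p=M2+.0265*a+.0135*b
ctrl.move_linear(p-.08*b,.15,Q)
ctrl.move_linear(p,.08);s=st('at');print(s['ee_pos']-p)
ctrl.grab(40);st('grabbed');wpic('w2')
E
```

```text
at t3.42 [0.6151 0.226  0.0897] w0.0854 F [-0.05  0.19 -0.76] T [-0.07  0.23  0.01]
[0.00013275 0.00010535 0.00056007]
grabbed t4.08 [0.6153 0.2256 0.091 ] w0.0261 F [-26.   -12.09  24.35] T [-0.98  1.48 -0.45]
```

View pics/w2.png

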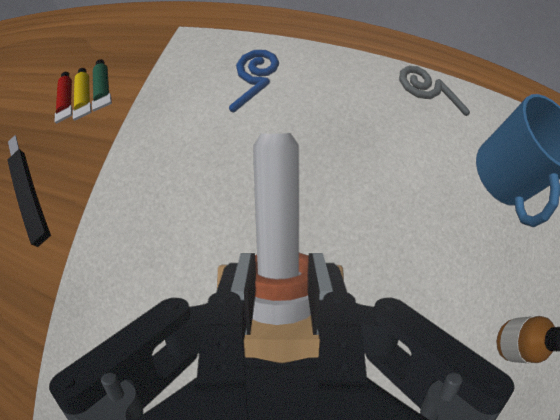

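The pads closed to 26 mm instead of 44 mm, with about 37 N pushing the tool back along the approach, so this isn't a proper grip on the ring. I'll locate the pads and ring in depth before acting.

```bash
python3 - <<'E'
from h import *
w=np.load('w2.npz');P,D,o=wcloud(w['d'],w['pos'],w['q'])
L=(P-w['pos'])@R.from_quat(w['q']).as_matrix()
for v in (150,220,250,260,270,280,290,300,310,320,330,340,350):
    print(v,[(u,(L[v,u]*1000).round(0).astype(int).tolist()) for u in (240,250,283,315,326)])
cv2.imwrite('pics/w2c.png',cv2.resize(w['p'][230:360,200:370,::-1],None,fx=4.5,fy=4.5,interpolation=cv2.INTER_CUBIC))
im,d=ctrl.camera('side');cv2.imwrite('pics/s2c.png',cv2.resize(im[150:270,220:340,::-1],None,fx=5,fy=5,interpolation=cv2.INTER_CUBIC))
E
```

```text
150 [(240, [-39, 142, 36]), (250, [-29, 142, 36]), (283, [1, -19, 59]), (315, [33, 142, 36]), (326, [43, 143, 36])]
220 [(240, [-35, 100, -19]), (250, [-27, 99, -19]), (283, [1, -19, 26]), (315, [30, 99, -19]), (326, [40, 100, -19])]
250 [(240, [-34, 84, -40]), (250, [-26, 84, -40]), (283, [1, -21, 11]), (315, [29, 84, -40]), (326, [38, 83, -40])]
260 [(240, [-18, -34, 12]), (250, [-14, -33, 12]), (283, [1, -20, 5]), (315, [16, -33, 11]), (326, [38, 78, -47])]
270 [(240, [-17, -43, 12]), (250, [-13, -42, 11]), (283, [1, -22, 0]), (315, [15, -43, 12]), (326, [20, -42, 11])]
280 [(240, [-16, -50, 11]), (250, [-13, -45, 8]), (283, [1, -25, -4]), (315, [14, -51, 12]), (326, [19, -51, 12])]
290 [(240, [-15, -58, 11]), (250, [-12, -51, 7]), (283, [1, -29, -7]), (315, [14, -58, 11]), (326, [18, -58, 11])]
300 [(240, [-14, -67, 13]), (250, [-13, -51, 2]), (283, [1, -29, -13]), (315, [14, -58, 7]), (326, [17, -67, 13])]
310 [(240, [-14, -73, 12]), (250, [-12, -53, -2]), (283, [1, -33, -17]), (315, [14, -59, 3]), (326, [16, -73, 12])]
320 [(240, [-13, -78, 12]), (250, [-12, -56, -5]), (283, [1, -33, -23]), (315, [14, -59, -2]), (326, [15, -78, 12])]
330 [(240, [-11, -91, 18]), (250, [-12, -59, -8]), (283, [1, -35, -28]), (315, [14, -58, -9]), (326, [14, -89, 17])]
340 [(240, [-11, -94, 17]), (250, [-15, -41, -30]), (283, [1, -41, -29]), (315, [17, -42, -29]), (326, [13, -95, 18])]
350 [(240, [-11, -99, 18]), (250, [-15, -42, -36]), (283, [1, -41, -36]), (315, [18, -41, -37]), (326, [13, -99, 18])]
```

View pics/w2c.png

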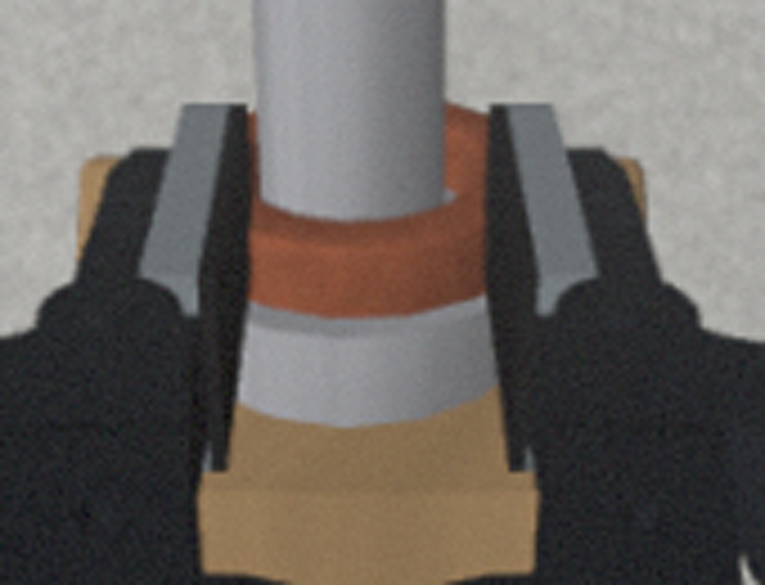

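View pics/s2c.png

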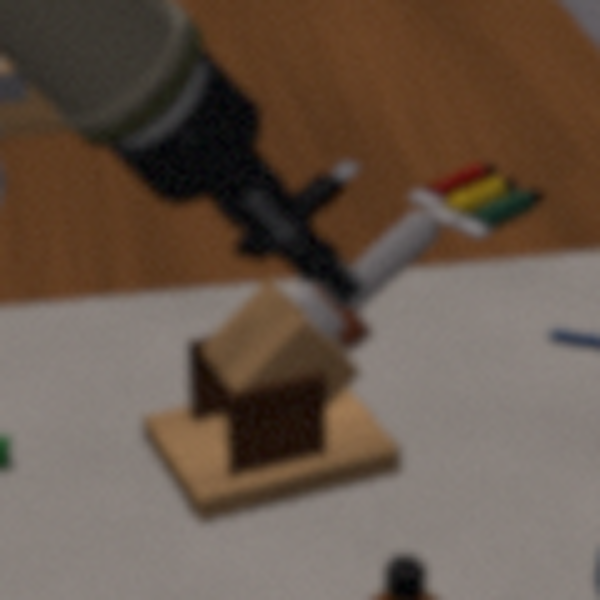

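```bash
python3 - <<'E'
from h import *
for n,us in (('w1',(175,180,185,188,382,388,393)),('w2',(244,247,250,318,321))):
    w=np.load(n+'.npz');P,D,o=wcloud(w['d'],w['pos'],w['q'])
    L=(P-w['pos'])@R.from_quat(w['q']).as_matrix()
    for u in us:
        k=[v for v in range(200,330) if abs(L[v,u,1])<.075 and w['d'][v,u]>0 and w['p'][v,u].max()<140 and abs(L[v,u,0])>.01]
        if k: print(n,u,k[0],(L[k[0]+1,u]*1000).round(1),(L[k[len(k)//2],u]*1000).round(1))
E
```

```text
w1 175 264 [-47.2 -39.6  11.5] [-41.9 -59.3   7.6]
w1 180 264 [-45.  -38.9  11.2] [-42.2 -52.8   3.2]
w1 185 264 [-42.2 -40.   11.9] [-41.9 -46.6   1.3]
w1 188 265 [-42.4 -35.5   9. ] [-41.9 -41.6   0.3]
w1 382 264 [ 45.7 -39.5  11.5] [ 43.5 -51.6   2.4]
w1 388 264 [ 48.5 -39.6  11.4] [ 43.3 -58.8   7.6]
w1 393 269 [ 49.7 -43.5  10.9] [ 43.2 -64.8  10.2]
w2 244 253 [-17.1 -26.2  11.1] [-13.7 -58.7  11.3]
w2 247 253 [-15.5 -27.4  11.7] [-12.6 -58.6  11.3]
w2 250 253 [-14.2 -26.8  11.5] [-12.3 -51.2   6. ]
w2 318 253 [ 17.9 -26.4  11.2] [ 14.6 -58.9  11. ]
w2 321 253 [ 19.1 -27.9  11.9] [ 15.7 -58.8  11.4]
```

The wrist depth puts the fingertips about 38 mm farther back than the documentation says: y = -39 mm open and -27 mm at this width. The 26 mm chord on the ring and the side view both agree, since the tips are pinching only the ring's upper arc. I'll open, go about 36 mm deeper and grip again.

```bash
python3 - <<'E'
from h import *
ctrl.open();st('open');wpic('w3')
w=np.load('w3.npz');P,D,o=wcloud(w['d'],w['pos'],w['q'])
for v in range(195,330,5):
    L=(P[v,283]-M2);print(v,w['p'][v,283],'t %.4f perp %.4f lat %.4f'%(L@a,L@b,L@yl))
E
```

```text
open t4.78 [0.6149 0.2259 0.0889] w0.0855 F [ 0.7  -0.66 -0.08] T [-0.05  0.29 -0.01]
195 [144 145 149] t 0.0655 perp -0.0095 lat 0.0013
200 [146 146 149] t 0.0636 perp -0.0111 lat 0.0013
205 [143 146 148] t 0.0607 perp -0.0093 lat 0.0013
210 [145 147 150] t 0.0588 perp -0.0109 lat 0.0013
215 [143 144 148] t 0.0564 perp -0.0109 lat 0.0013
220 [142 144 147] t 0.0540 perp -0.0109 lat 0.0013
225 [145 145 148] t 0.0513 perp -0.0102 lat 0.0013
230 [142 143 145] t 0.0492 perp -0.0113 lat 0.0013
235 [142 142 146] t 0.0463 perp -0.0103 lat 0.0013
240 [140 140 142] t 0.0435 perp -0.0099 lat 0.0014
245 [139 139 142] t 0.0408 perp -0.0095 lat 0.0014
250 [137 137 138] t 0.0385 perp -0.0103 lat 0.0014
255 [135 140 142] t 0.0358 perp -0.0102 lat 0.0014
260 [137 136 140] t 0.0342 perp -0.0123 lat 0.0014
265 [133 132 136] t 0.0305 perp -0.0105 lat 0.0014
270 [135 134 136] t 0.0277 perp -0.0105 lat 0.0014
275 [133 133 136] t 0.0248 perp -0.0104 lat 0.0014
280 [115  85  77] t 0.0230 perp -0.0124 lat 0.0014
285 [120  72  53] t 0.0226 perp -0.0163 lat 0.0014
290 [123  73  51] t 0.0200 perp -0.0168 lat 0.0014
295 [123  76  58] t 0.0181 perp -0.0184 lat 0.0014
300 [125  75  56] t 0.0148 perp -0.0179 lat 0.0014
305 [127 125 129] t 0.0131 perp -0.0197 lat 0.0014
310 [139 139 140] t 0.0117 perp -0.0219 lat 0.0013
315 [142 140 144] t 0.0082 perp -0.0214 lat 0.0014
320 [136 137 140] t 0.0057 perp -0.0222 lat 0.0014
325 [134 130 132] t 0.0027 perp -0.0224 lat 0.0014
```

View pics/w3.png

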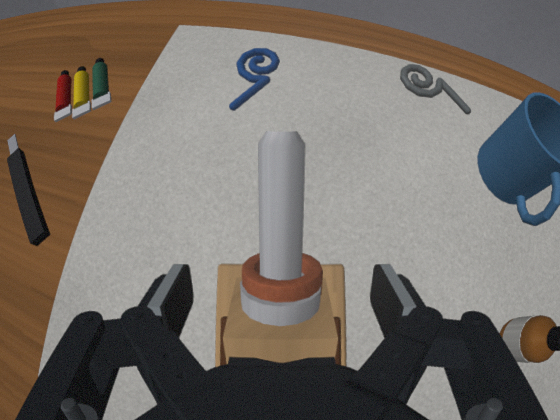

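The axis fit holds: the rod surface is 11 mm out, the collar 22 mm and the ring 18.4 mm. The ring itself measures only about 10 mm wide (t = 12.5 to 22.5 mm), not 18 mm. I'll set the pads just clear of the collar and grip deeper.

```bash
python3 - <<'E'
from h import *
p=M2+.0245*a+.0505*b
ctrl.move_linear(p,.08,Q);st('at')
ctrl.grab(30);s=st('grab');wpic('w4')
E
```

```text
at t5.45 [0.6355 0.2307 0.0585] w0.0853 F [ 1.11 -0.69  0.65] T [-0.06  0.29 -0.01]
grab t5.92 [0.6358 0.2309 0.0593] w0.0427 F [-2.48 -0.37  3.95] T [-0.01  0.35  0.01]
```

View pics/w4.png

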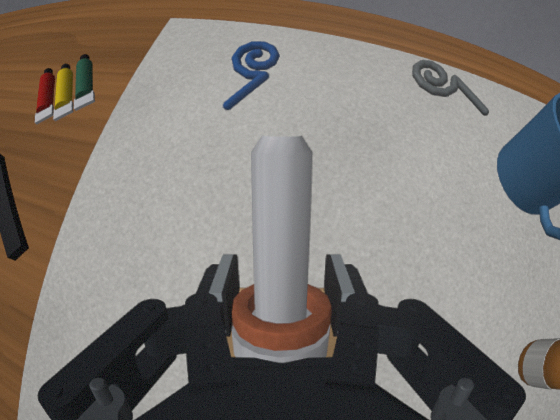

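```bash
python3 - <<'E'
from h import *
w=np.load('w4.npz');P,D,o=wcloud(w['d'],w['pos'],w['q'])
L=(P-w['pos'])@R.from_quat(w['q']).as_matrix()*1000
for v in (256,258,262,270,280,300): print(v,L[v,232].round(0),L[v,234].round(0),L[v,334].round(0))
for v in (310,318,326,334,342,350): print(v,w['p'][v,281],L[v,281].round(1))
for u in (236,245,320,328):print(u,w['p'][315,u],L[315,u].round(1))
E
```

```text
256 [-22. -30.  12.] [-21. -29.  12.] [ 25. -29.  11.]
258 [-22. -30.  11.] [-21. -31.  12.] [ 25. -32.  12.]
262 [-22. -34.  11.] [-21. -35.  11.] [ 24. -36.  12.]
270 [-21. -42.  11.] [-21. -36.   8.] [ 23. -42.  11.]
280 [-21. -42.   6.] [-21. -39.   4.] [ 22. -50.  11.]
300 [-21. -47.  -1.] [-20. -45.  -2.] [ 22. -55.   4.]
310 [143 144 148] [  0.4 -60.4   3.6]
318 [142 144 148] [  0.4 -60.   -0.6]
326 [113  67  48] [  0.4 -63.5  -2. ]
334 [136  80  56] [  0.4 -67.7  -2.5]
342 [128  77  56] [  0.4 -68.2  -6.3]
350 [129  97  89] [  0.4 -67.7 -11.2]
236 [132  79  57] [-18.1 -56.   -2.5]
245 [115  67  53] [   0.5 -163.8   79.7]
320 [106  64  46] [ 16.4 -56.4  -2.2]
328 [90 54 44] [ 19.8 -55.9  -2.7]
```

The grip is now good: width 43 mm, pads spanning y = -29 to -67 mm around the ring centre at about -46 mm. I'll centre the ring on the rod and slide it up.

```bash
python3 - <<'E'
from h import *
p=np.array(ctrl.read_state()['ee_pos'])
p=M2+.0245*a+.0505*b-.0035*b
ctrl.move_linear(p,.03,Q);st('up')
ctrl.move_linear(p+.03*a,.08);st('30');wpic('w5')
E
```

```text
up t6.24 [0.6336 0.2303 0.0617] w0.0426 F [ 1.31 -0.18  0.57] T [-0.08  0.13 -0.01]
30 t6.77 [0.6564 0.2356 0.0797] w0.0430 F [-0.18 -0.99 -0.15] T [-0.07  0.31 -0.02]
```

View pics/w5.png

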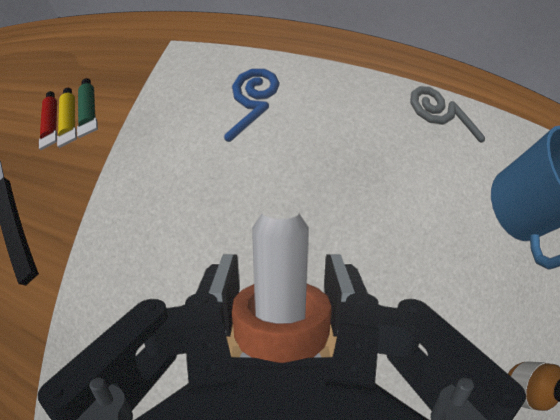

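The ring slid 30 mm up the rod with the nose nearer at (280,217), the ring still square in the pads and forces near zero. I'll continue off the nose.

```bash
python3 - <<'E'
from h import *
p=M2+.0245*a+.047*b
ctrl.move_linear(p+.112*a,.12);st('off')
ctrl.move_linear(p+.112*a+[0,0,.08],.2);st('up');wpic('w6')
im,d=ctrl.camera('top');cv2.imwrite('pics/t6.png',im[...,::-1])
E
```

```text
off t7.65 [0.7185 0.2501 0.129 ] w0.0427 F [-0.9   0.83 -0.22] T [-0.11  0.31  0.06]
up t8.20 [0.719  0.2503 0.2101] w0.0424 F [-0.02 -0.28 -1.47] T [-0.08  0.38 -0.02]
```

View pics/w6.png

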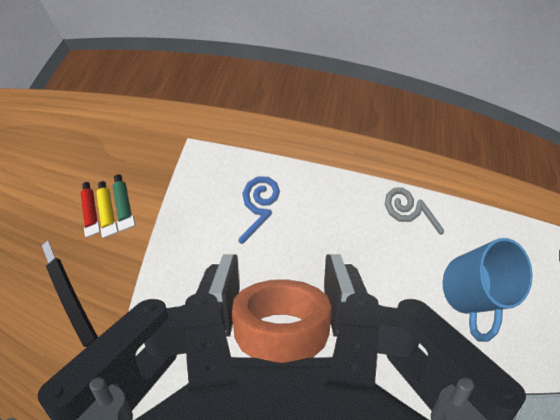

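View pics/t6.png

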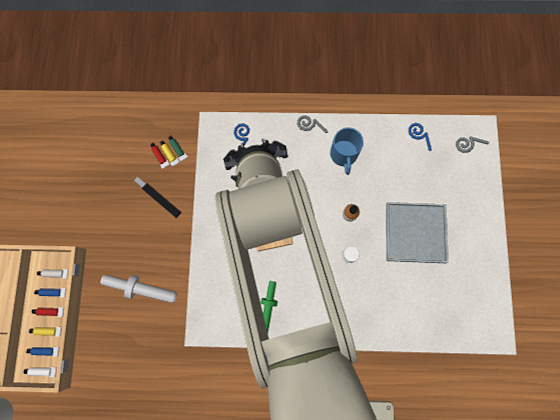

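The ring is held square in the pads, centred at (281,320), and the rod is clear of it. I'll measure where the ring sits in the tool frame so the release height is right.

```bash
python3 - <<'E'
from h import *
w=np.load('w6.npz');P,D,o=wcloud(w['d'],w['pos'],w['q'])
L=(P-w['pos'])@R.from_quat(w['q']).as_matrix()*1000
h=cv2.cvtColor(w['p'],cv2.COLOR_RGB2HSV)
m=(h[...,1]>110)&(h[...,0]<15)&(np.abs(L[...,0])<30)&(L[...,1]<-15)&(L[...,1]>-90)
m[:270]=0
X=L[m];print(len(X),np.percentile(X,[1,50,99],0).round(1))
for v in range(280,365,6): print(v,w['p'][v,281],L[v,281].round(1))
print('tray',P[385:405:10,555],)
# IK candidates for place
for az in (-.2,-.3,-.45):
  aa,bb=frame(az)
  c=np.array([.5404,-.181,.032]);tcp=c+.046*bb+.009*aa
  print(az,tcp,ctrl.solve_ik(tcp,quat(aa,bb,1)),ctrl.solve_ik(tcp+[0,0,.17],quat(aa,bb,1)))
E
```

```text
6456 [[-19.7 -68.6 -18.6]
 [  0.4 -58.1  -6. ]
 [ 20.4 -29.1  -1.3]]
280 [156 106  89] [  0.4 -27.7  -2.2]
286 [180 111  82] [  0.4 -31.4  -3.4]
292 [170 101  74] [  0.4 -32.2  -6.3]
298 [172 104  76] [  0.4 -31.3 -10.4]
304 [171 104  76] [  0.4 -32.4 -13.2]
310 [180 106  78] [  0.4 -32.6 -16.8]
316 [226 226 223] [   0.2  144.2 -155.6]
322 [229 229 227] [   0.2  140.6 -161.9]
328 [161  96  67] [  0.4 -65.2  -1.6]
334 [192 112  78] [  0.4 -68.   -2.3]
340 [180 104  74] [  0.4 -67.8  -5.6]
346 [171 101  73] [  0.4 -68.   -8.6]
352 [174 103  73] [  0.4 -68.4 -11.5]
358 [161  89  63] [  0.4 -68.7 -14.7]
364 [45 50 54] [  0.4 -96.9  10.8]
tray [[ 0.63289318 -0.19741217 -0.00073064]
 [ 0.61982296 -0.18056112  0.01841251]]
-0.2 [ 0.57536794 -0.18808835  0.00160266] [-0.53154289 -0.11517052  2.32806987  0.63635698  0.34795191  0.70052814] [-0.53154289 -0.46333339  2.24162143  0.30458532  0.74186465  1.07989762]
-0.3 [ 0.57448559 -0.19154391  0.00160266] [-0.4768922  -0.12239841  2.33451991  0.39807524  0.28649324  1.04837708] [-0.4768922  -0.47189294  2.24748932  0.16909903  0.70878375  1.3029075 ]
-0.45 [ 0.57252718 -0.1965192   0.00160266] [-0.39239084 -0.11472855  2.32767395 -0.13991329  0.25993295  1.75117237] [-0.39239084 -0.46280953  2.24126089 -0.05615005  0.69277328  1.65912579]
```

```bash
python3 - <<'E'
from h import *
aa,bb=frame(-.3,LEAN);q=quat(aa,bb,1)
c=np.array([.5404,-.181,.030]);tcp=c+.0465*bb+.011*aa
print(tcp)
ctrl.move_pose(tcp+[0,0,.17],q);s=st('pre')
ctrl.move_linear(tcp+[0,0,.03],.15);st('near')
wpic('w7');im,d=ctrl.camera('side');cv2.imwrite('pics/s7.png',cv2.resize(im[260:400,200:380,::-1],None,fx=4,fy=4,interpolation=cv2.INTER_CUBIC))
E
```

```text
[ 5.76030590e-01 -1.92021833e-01  1.29776186e-04]
pre t9.97 [ 0.5766 -0.1915  0.1705] w0.0426 F [-0.03  0.86  0.39] T [ 0.08  0.26 -0.02]
near t11.05 [ 0.5768 -0.1923  0.0313] w0.0424 F [0.45 1.21 0.3 ] T [ 0.06  0.28 -0.03]
```

View pics/w7.png

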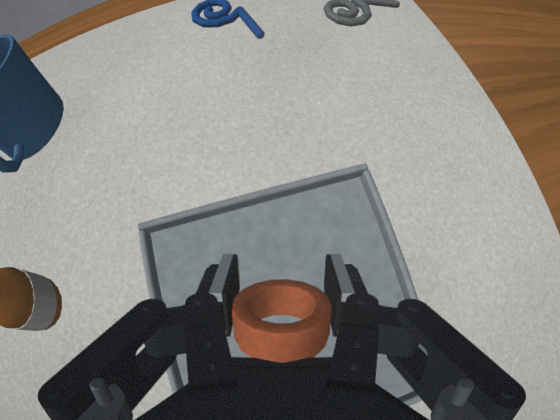

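View pics/s7.png

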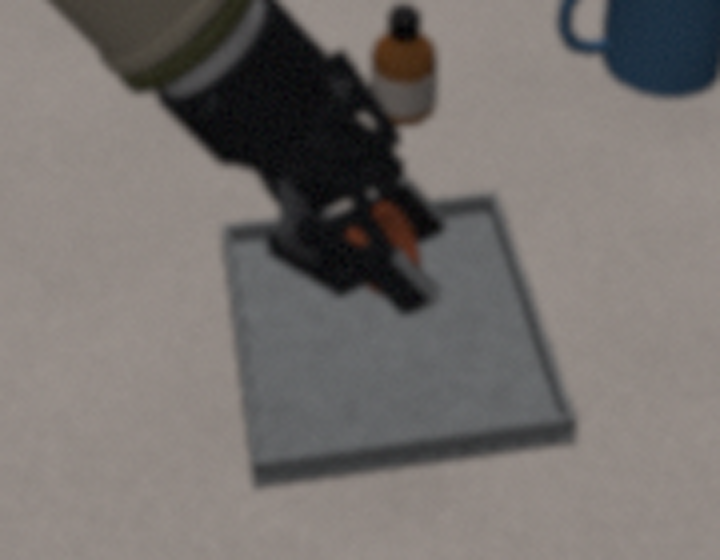

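The wrist view has the ring at (281,320) over the tray, whose far corners are at (145,228) and (365,168), and the side view has it over the tray's far half. I'll lower it gently.

```bash
python3 - <<'E'
from h import *
aa,bb=frame(-.3,LEAN)
tcp=np.array([.5404,-.181,.030])+.0465*bb+.011*aa
f0=st()['ft_force']
for dz in (.02,.01,.005,.002,0,-.002,-.004):
    ctrl.move_linear(tcp+[0,0,dz],.05);s=st(dz)
    if abs(s['ft_force'][2]-f0[2])>3: break
wpic('w8')
E
```

```text
t11.15 [ 0.5771 -0.1925  0.0318] w0.0429 F [-0.44  0.13  0.1 ] T [ 0.09  0.32 -0.02]
0.02 t11.50 [ 0.5755 -0.1917  0.0193] w0.0429 F [-0.57  0.58 -0.45] T [ 0.08  0.28 -0.02]
0.01 t11.85 [ 0.5755 -0.1917  0.0092] w0.0428 F [-0.08  0.04 -0.17] T [0.11 0.3  0.04]
0.005 t12.10 [ 0.5757 -0.1919  0.0046] w0.0426 F [ 0.15 -0.01 -0.38] T [0.12 0.32 0.01]
0.002 t12.35 [ 0.5759 -0.1919  0.0019] w0.0427 F [ 0.42 -0.55  0.44] T [ 0.13  0.3  -0.06]
0 t12.60 [ 0.5759 -0.192  -0.    ] w0.0425 F [ 0.15 -0.5  -0.13] T [ 0.09  0.29 -0.02]
-0.002 t12.85 [ 0.5759 -0.1919 -0.0021] w0.0428 F [ 0.44 -0.14  0.27] T [0.11 0.35 0.04]
-0.004 t13.10 [ 0.5759 -0.192  -0.0041] w0.0427 F [ 0.4  -0.71 -0.54] T [0.12 0.34 0.04]
```

View pics/w8.png

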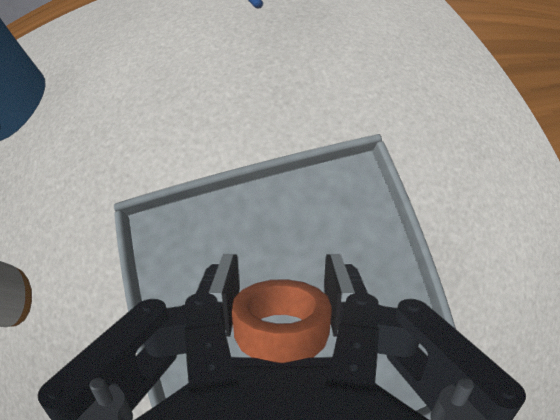

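```bash
python3 - <<'E'
from h import *
w=np.load('w8.npz');P,D,o=wcloud(w['d'],w['pos'],w['q'])
print('floor z',np.median(P[210:240,200:350,2]),'ring far rim', P[284,281], 'tip',P[258,232],P[258,334])
aa,bb=frame(-.3,LEAN)
tcp=np.array([.5404,-.181,.030])+.0465*bb+.011*aa
for dz in np.arange(-.006,-.0225,-.002):
    ctrl.move_linear(tcp+[0,0,dz],.05);s=st(round(dz,4))
    if abs(s['ft_force'][2])>2.5: break
E
```

```text
floor z 0.005056777924715011 ring far rim [ 0.55606795 -0.18586776  0.01783144] tip [ 0.57319785 -0.16744017  0.02666743] [ 0.55907809 -0.21239049  0.02741265]
-0.006 t13.40 [ 0.5759 -0.1919 -0.0061] w0.0426 F [ 0.36  0.35 -0.58] T [ 0.08  0.3  -0.  ]
-0.008 t13.65 [ 0.5763 -0.1922 -0.0077] w0.0428 F [0.31 0.19 1.81] T [0.08 0.2  0.01]
-0.01 t13.90 [ 0.5775 -0.1927 -0.008 ] w0.0426 F [-6.81  3.8  14.54] T [0.22 0.1  0.12]
```

Contact showed at an offset of about -8 mm. I'll ease back 2 mm and release.

```bash
python3 - <<'E'
from h import *
aa,bb=frame(-.3,LEAN)
tcp=np.array([.5404,-.181,.030])+.0465*bb+.011*aa
ctrl.move_linear(tcp+[0,0,-.0075],.05);st('eased')
ctrl.open();st('open');wpic('w9')
E
```

```text
eased t14.15 [ 0.576  -0.192  -0.0074] w0.0427 F [-0.18  0.7   0.16] T [0.08 0.24 0.03]
open t14.65 [ 0.576  -0.192  -0.0075] w0.0855 F [-0.16 -0.23 -0.58] T [0.06 0.24 0.02]
```

View pics/w9.png

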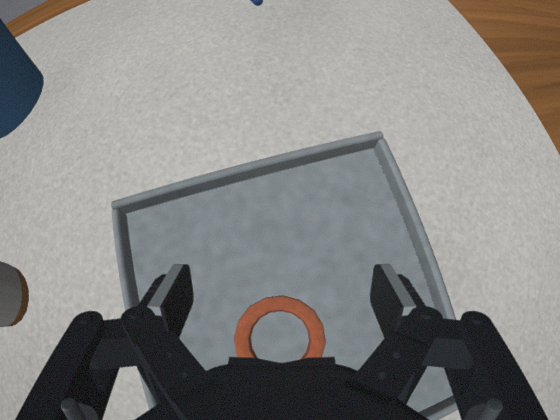

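The ring lies flat on the tray floor at (280,338) between the open pads. I'll retreat straight back and return to the mandrel.

```bash
python3 - <<'E'
from h import *
aa,bb=frame(-.3,LEAN)
tcp=np.array([.5404,-.181,.030])+.0465*bb+.011*aa+[0,0,-.0075]
ctrl.move_linear(tcp-.06*bb,.12)
ctrl.move_linear(tcp-.06*bb+[0,0,.12],.2);st('ret')
p=M2+.028*a+.05*b-.09*b
ctrl.move_pose(p+[0,0,.06],Q);st('pre');ctrl.move_linear(p,.15,Q);st('look');wpic('w10')
w=np.load('w10.npz');P,D,o=wcloud(w['d'],w['pos'],w['q'])
for v in range(100,300,10):
    L=(P[v,282]-M2);k=[u for u in range(240,325) if abs((P[v,u]-M2)@b)<.03]
    if k: print(v,k[0],k[-1],w['p'][v,282],'t %.4f perp %.4f lat %.4f L %.4f R %.4f'%(L@a,L@b,L@yl,(P[v,k[0]]-M2)@yl,(P[v,k[-1]]-M2)@yl))
im,d=ctrl.camera('top');X=cloud('top',d)
h=cv2.cvtColor(im,cv2.COLOR_RGB2HSV);m=(h[...,1]>100)&(h[...,0]<15);m[:,:385]=0;m[:200]=0;m[265:]=0;m[:,450:]=0
print('ring',m.sum(),X[m].mean(0).round(4),X[m].max(0).round(4));cv2.imwrite('pics/t10.png',im[...,::-1])
E
```

```text
ret t16.10 [ 0.5401 -0.1807  0.1577] w0.0854 F [-1.25 -0.67  0.61] T [ 0.08  0.29 -0.03]
pre t17.55 [0.584  0.2178 0.1915] w0.0852 F [-0.04 -0.54  0.07] T [-0.04  0.26  0.06]
look t18.10 [0.5844 0.2181 0.1325] w0.0852 F [ 0.62 -0.66  0.81] T [-0.05  0.28  0.02]
130 267 293 [154 155 157] t 0.0922 perp -0.0076 lat 0.0017 L -0.0074 R 0.0086
140 262 297 [144 145 148] t 0.0863 perp -0.0095 lat 0.0017 L -0.0108 R 0.0112
150 263 297 [147 147 151] t 0.0803 perp -0.0102 lat 0.0017 L -0.0100 R 0.0112
160 263 297 [146 146 148] t 0.0745 perp -0.0120 lat 0.0017 L -0.0101 R 0.0112
170 263 296 [144 144 146] t 0.0682 perp -0.0110 lat 0.0017 L -0.0103 R 0.0104
180 263 296 [144 145 148] t 0.0616 perp -0.0095 lat 0.0017 L -0.0104 R 0.0106
190 263 296 [141 142 145] t 0.0555 perp -0.0103 lat 0.0017 L -0.0105 R 0.0107
200 263 296 [137 140 142] t 0.0492 perp -0.0107 lat 0.0017 L -0.0107 R 0.0108
210 264 296 [139 140 140] t 0.0427 perp -0.0112 lat 0.0017 L -0.0100 R 0.0109
220 264 296 [136 138 141] t 0.0364 perp -0.0119 lat 0.0017 L -0.0101 R 0.0111
230 264 295 [136 137 140] t 0.0294 perp -0.0116 lat 0.0017 L -0.0103 R 0.0103
240 252 308 [135 134 138] t 0.0222 perp -0.0111 lat 0.0017 L -0.0197 R 0.0203
250 243 316 [130 130 134] t 0.0152 perp -0.0116 lat 0.0017 L -0.0277 R 0.0274
260 240 318 [146 144 147] t 0.0134 perp -0.0224 lat 0.0016 L -0.0283 R 0.0273
270 240 320 [140 139 142] t 0.0059 perp -0.0219 lat 0.0016 L -0.0266 R 0.0273
280 240 324 [134 110  79] t -0.0002 perp -0.0241 lat 0.0016 L -0.0252 R 0.0326
290 240 324 [138 114  82] t -0.0043 perp -0.0297 lat 0.0016 L -0.0251 R 0.0324
ring 115 [ 0.5283 -0.1747  0.0115] [ 0.5497 -0.1547  0.0182]
```

View pics/w10.png

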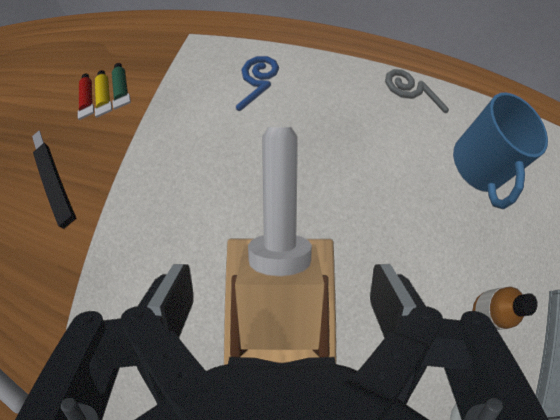

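View pics/t10.png

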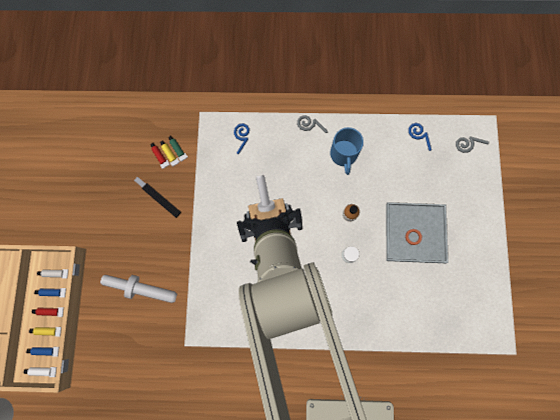

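The mandrel is home and bare, with its rod at (280,190) centred to within 0.5 mm and the collar underside at t of about 0. The ring lies in the tray at (413,237) in the top view. Next I'll grip the rod just above the collar and draw the mandrel along its axis.

```bash
python3 - <<'E'
from h import *
p=M2+.028*a+.0455*b
ctrl.move_linear(p,.1,Q);st('at')
ctrl.grab(90);st('grab');wpic('w11')
for d in (.01,.03,.06):
    ctrl.move_linear(p+d*a,.06);s=st(d)
    if np.linalg.norm(s['ft_force'])>25: print('stop');break
wpic('w12')
E
```

```text
at t19.21 [0.6355 0.2308 0.0654] w0.0856 F [ 0.05 -0.28  0.19] T [-0.08  0.26 -0.01]
grab t19.83 [0.6354 0.2308 0.0651] w0.0199 F [-2.47  1.35  2.85] T [-0.03  0.4   0.04]
0.01 t20.20 [0.6362 0.231  0.0639] w0.0200 F [-39.25  -7.34  15.04] T [-0.74  3.76 -0.05]
stop
```

View pics/w12.png

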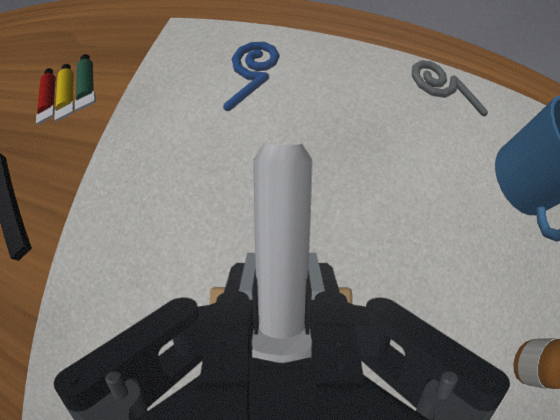

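Pulling 10 mm moved almost nothing, with about 22 N resisting along the axis and 36 N sideways along -b. So the shank is binding in the socket, and the arm is soft (roughly 5 to 7 N/mm) and is being dragged off line. I'll relax and work out the stiffness before pulling with the sideways force held at zero.

```bash
cat >> h.py <<'E'
def fr(t=''):
    s=ctrl.read_state();F=np.array(s['ft_force']);d=np.array(s['ee_pos'])-(M2+.028*a+.0455*b)
    rv=(R.from_quat(s['eef_rot'])*R.from_quat(Q).inv()).as_rotvec(degrees=True)
    T=np.array(s['ft_torque']);B=np.stack([a,b,yl])
    print(t,'t%.2f'%s['clock'],'F(a,b,y)',(B@F).round(1),'T',(B@T).round(2),'d mm',(B@d*1000).round(1),'rot',(B@rv).round(2),'w%.4f'%s['width']);return s
E
python3 - <<'E'
from h import *
p=M2+.028*a+.0455*b
fr('now');ctrl.hold(.2);fr('held')
ctrl.move_linear(p,.05,Q);fr('back')
x=np.load('w11.npz')['p'].astype(int);z=np.load('w12.npz')['p'].astype(int)
for n,i in(('11',x),('12',z)):
    g=i[:,283].sum(1)//3; print(n,[ (v,g[v]) for v in range(125,160,3)],[ (v,g[v]) for v in range(325,362,3)])
E
```

```text
now t20.25 F(a,b,y) [-22.5 -34.1  -0.7] T [ 0.06  0.11 -3.91] d mm [ 0.3  1.2 -0.1] rot [-0.03 -0.03 -0.89] w0.0192
held t20.45 F(a,b,y) [-22.2 -33.3  -0.9] T [ 0.12  0.06 -3.78] d mm [ 0.2  1.2 -0.1] rot [-0.03 -0.03 -0.88] w0.0196
back t20.80 F(a,b,y) [ 0.4 -3.9 -2.4] T [ 0.3   0.05 -0.32] d mm [ 0.3 -0.1 -0.2] rot [ 0.01 -0.    0.02] w0.0200
11 [(125, np.int64(161)), (128, np.int64(167)), (131, np.int64(164)), (134, np.int64(166)), (137, np.int64(164)), (140, np.int64(164)), (143, np.int64(162)), (146, np.int64(166)), (149, np.int64(161)), (152, np.int64(163)), (155, np.int64(156)), (158, np.int64(157))] [(325, np.int64(137)), (328, np.int64(134)), (331, np.int64(136)), (334, np.int64(135)), (337, np.int64(133)), (340, np.int64(125)), (343, np.int64(127)), (346, np.int64(127)), (349, np.int64(126)), (352, np.int64(124)), (355, np.int64(139)), (358, np.int64(141)), (361, np.int64(140))]
12 [(125, np.int64(169)), (128, np.int64(164)), (131, np.int64(165)), (134, np.int64(166)), (137, np.int64(166)), (140, np.int64(159)), (143, np.int64(169)), (146, np.int64(164)), (149, np.int64(165)), (152, np.int64(163)), (155, np.int64(161)), (158, np.int64(160))] [(325, np.int64(134)), (328, np.int64(136)), (331, np.int64(132)), (334, np.int64(136)), (337, np.int64(134)), (340, np.int64(124)), (343, np.int64(124)), (346, np.int64(125)), (349, np.int64(121)), (352, np.int64(122)), (355, np.int64(136)), (358, np.int64(143)), (361, np.int64(145))]
```

```bash
python3 - <<'E'
from h import *
p=M2+.028*a+.0455*b
for da,db in ((0,-3),(5,-3),(5,-6),(8,-6)):
    ctrl.move_linear(p+da/1e3*a+db/1e3*b,.05,Q);s=fr((da,db))
    if np.linalg.norm(s['ft_force'])>60: break
E
```

```text
(0, -3) t21.05 F(a,b,y) [ 0.4  7.2 -1.4] T [0.2  0.12 0.31] d mm [-0.1 -2.9  0.1] rot [-0.    0.01 -0.  ] w0.0199
(5, -3) t21.30 F(a,b,y) [-2.1  6.6 -1.8] T [ 0.11  0.01 -0.28] d mm [ 4.  -2.6  0.1] rot [-0.01  0.   -0.1 ] w0.0198
(5, -6) t21.55 F(a,b,y) [ 0.  20.2 -1.9] T [0.28 0.11 0.44] d mm [ 4.3 -5.6  0.1] rot [-0.    0.   -0.04] w0.0197
(8, -6) t21.80 F(a,b,y) [-7.3 14.2 -1.1] T [ 0.35  0.05 -0.75] d mm [ 4.9 -5.1  0.1] rot [-0.01 -0.   -0.25] w0.0198
```

```bash
python3 - <<'E'
from h import *
p=M2+.028*a+.0455*b
ctrl.move_linear(p+.005*a-.004*b,.05,Q);fr();wpic('w13')
for n in ('w11','w12','w13'):
    w=np.load(n+'.npz');P,D,o=wcloud(w['d'],w['pos'],w['q'])
    L=(P-w['pos'])@R.from_quat(w['q']).as_matrix()*1000
    k=L[:,283,1]<-30
    print(n,'nose row',np.where(k)[0][0],[ (v,L[v,283,1].round(1),L[v,283,2].round(1)) for v in (160,180,220,260,300,330,350)])
w=np.load('w13.npz')
cv2.imwrite('pics/w13c.png',cv2.resize(w['p'][120:400,180:390,::-1],None,fx=2.1,fy=2.1))
im,d=ctrl.camera('side');cv2.imwrite('pics/s13c.png',cv2.resize(im[150:270,220:340,::-1],None,fx=5,fy=5,interpolation=cv2.INTER_CUBIC))
E
```

```text
t22.05 F(a,b,y) [-4.4  5.8 -1.2] T [ 0.19  0.04 -0.57] d mm [ 5.9 -4.3  0. ] rot [-0.   -0.    0.08] w0.0197
w11 nose row 145 [(160, np.float64(-53.5), np.float64(60.4)), (180, np.float64(-54.7), np.float64(53.7)), (220, np.float64(-54.5), np.float64(38.9)), (260, np.float64(-55.4), np.float64(23.2)), (300, np.float64(-55.7), np.float64(5.2)), (330, np.float64(-54.9), np.float64(-11.2)), (350, np.float64(-64.1), np.float64(-14.5))]
w12 nose row 145 [(160, np.float64(-53.6), np.float64(60.5)), (180, np.float64(-55.2), np.float64(53.8)), (220, np.float64(-55.0), np.float64(39.1)), (260, np.float64(-54.9), np.float64(23.0)), (300, np.float64(-55.1), np.float64(4.8)), (330, np.float64(-56.9), np.float64(-9.5)), (350, np.float64(-65.4), np.float64(-13.3))]
w13 nose row 64 [(160, np.float64(-57.8), np.float64(61.2)), (180, np.float64(-57.6), np.float64(54.4)), (220, np.float64(-56.9), np.float64(39.8)), (260, np.float64(-56.3), np.float64(23.7)), (300, np.float64(-55.7), np.float64(5.2)), (330, np.float64(-55.6), np.float64(-10.7)), (350, np.float64(-63.9), np.float64(-14.7))]
```

View pics/w13c.png

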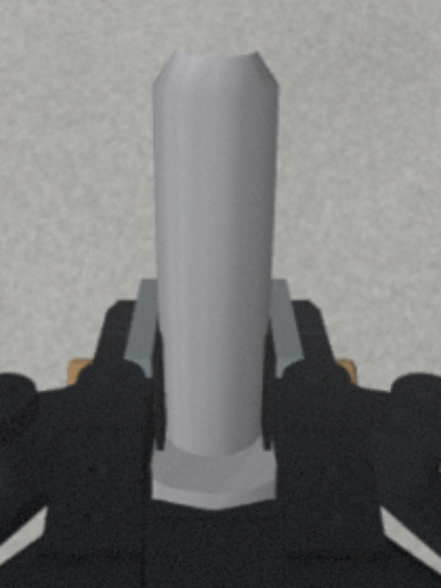

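View pics/s13c.png

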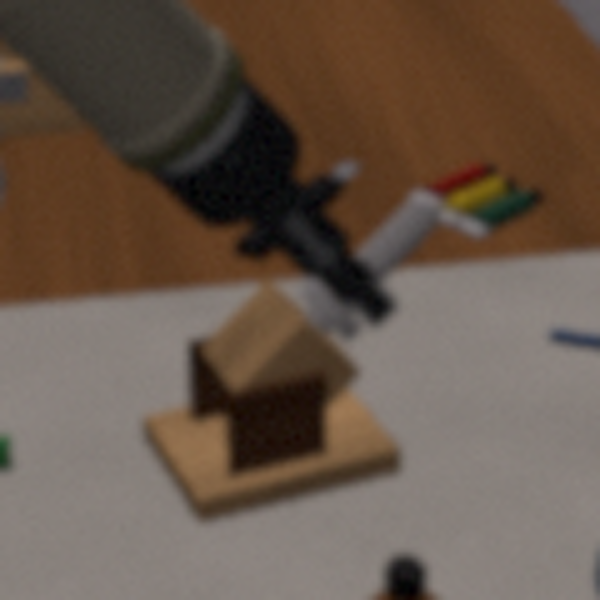

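The mandrel is coming with the gripper: it has moved out 6 mm, the collar keeps its place in the pads, and the rod now tilts 1.75° toward the socket's true 50° slant. So pulling along the sagged 52° axis is what jammed it. I'll draw along 50° with small sideways-force corrections.

```bash
python3 - <<'E'
from h import *
p=M2+.028*a+.0455*b
a5,b5=frame(AZ,np.radians(50.2))
s=ctrl.read_state();x=p+.0055*a-.0035*b
prog=0
while prog<.065:
    x=x+.006*a5;prog+=.006
    ctrl.move_linear(x,.06,Q);s=fr(round(prog,3));F=np.array(s['ft_force'])
    if abs(F@a)>30 or np.linalg.norm(F)>45: print('stop');break
    x=x+b*np.clip((F@b)*.00015,-.0015,.0015)+yl*np.clip((F@yl+1)*.0001,-.0005,.0005)
np.save('x.npy',x);wpic('w14')
E
```

```text
0.006 t22.41 F(a,b,y) [0.4 4.  0.6] T [ 0.07 -0.01 -0.08] d mm [14.4 -4.3 -0. ] rot [0.01 0.01 0.22] w0.0194
0.012 t22.66 F(a,b,y) [-1.3  1.2  0.2] T [ 0.08  0.01 -0.36] d mm [19.  -3.6  0.2] rot [-0.    0.01  0.1 ] w0.0200
0.018 t22.91 F(a,b,y) [-0.5  2.  -0.9] T [-0.01  0.02 -0.45] d mm [24.4 -3.4  0.3] rot [-0.    0.    0.05] w0.0197
0.024 t23.16 F(a,b,y) [-1.3  1.5  0.3] T [-0.02  0.01 -0.43] d mm [30.4 -3.3  0.3] rot [0.   0.   0.06] w0.0196
0.03 t23.41 F(a,b,y) [-0.6  0.7 -0.4] T [-0.03 -0.08 -0.42] d mm [36.4 -3.3  0.4] rot [0.   0.   0.06] w0.0197
0.036 t23.66 F(a,b,y) [-1.1  0.8  0.5] T [ 0.02  0.02 -0.41] d mm [42.5 -3.4  0.5] rot [0.   0.   0.06] w0.0198
0.042 t23.91 F(a,b,y) [-1.6  1.3 -0. ] T [ 0.04 -0.02 -0.39] d mm [48.4 -3.5  0.6] rot [0.   0.01 0.06] w0.0197
0.048 t24.16 F(a,b,y) [-0.4  1.   0. ] T [ 0.05 -0.05 -0.43] d mm [54.4 -3.5  0.7] rot [0.   0.01 0.06] w0.0197
0.054 t24.41 F(a,b,y) [-0.9  0.2  0.2] T [ 0.03  0.01 -0.4 ] d mm [60.4 -3.5  0.8] rot [0.   0.01 0.06] w0.0196
0.06 t24.66 F(a,b,y) [-0.7  1.3  0.4] T [-0.01  0.05 -0.4 ] d mm [66.4 -3.7  1. ] rot [-0.    0.    0.06] w0.0201
0.066 t24.91 F(a,b,y) [-1.   2.   0.3] T [-0.08 -0.02 -0.41] d mm [72.4 -3.7  1.1] rot [0.   0.   0.06] w0.0197
```

View pics/w14.png

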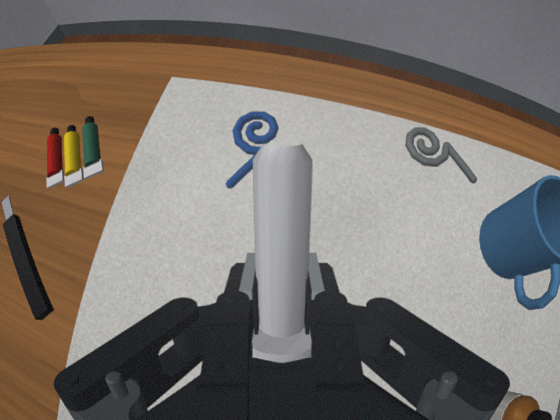

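It's out by 72 mm with forces near zero and the rod still held firmly. I'll pull farther clear, lift and turn it level.

```bash
python3 - <<'E'
from h import *
x=np.load('x.npy')+.03*a
ctrl.move_linear(x,.15,Q);fr('clear')
x=x+[0,0,.09];x[:2]-=.0
ctrl.move_linear(x,.15);st('up')
q=quat(*frame(AZ,np.pi/2),1)
t=np.array([.58,.2,.207])
print(ctrl.solve_ik(t,q))
ctrl.move_pose(t,q);ctrl.hold(.3);st('level');wpic('w15')
w=np.load('w15.npz');P,D,o=wcloud(w['d'],w['pos'],w['q'])
for v in (160,200,240,280,310,330,345,350,356): print(v,w['p'][v,283],P[v,283].round(4))
im,d=ctrl.camera('side');cv2.imwrite('pics/s15.png',im[...,::-1])
im,d=ctrl.camera('top');cv2.imwrite('pics/t15.png',im[...,::-1])
E
```

```text
clear t25.31 F(a,b,y) [-1.6  0.9 -0.6] T [ 0.    0.04 -0.43] d mm [102.3  -3.4   1.2] rot [-0.    0.01  0.06] w0.0198
up t26.06 [0.7106 0.247  0.2179] w0.0198 F [-0.03  0.39 -1.8 ] T [-0.06  0.43  0.02]
[ 2.48508679e-01  1.67822525e-01  1.45194221e+00 -4.44089210e-16
  1.52182792e+00  1.58892154e+00]
level t27.14 [0.5798 0.2001 0.2068] w0.0198 F [ 0.24  0.78 -1.69] T [ 0.01 -0.05  0.02]
160 [169 169 174] [0.6394 0.2129 0.2632]
200 [169 172 177] [0.6259 0.2097 0.2635]
240 [167 168 173] [0.611  0.2062 0.2631]
280 [166 166 172] [0.5951 0.2025 0.264 ]
310 [161 162 166] [0.5807 0.1991 0.2633]
330 [160 161 164] [0.5703 0.1966 0.2633]
345 [102 102 105] [0.5659 0.1956 0.268 ]
350 [92 94 97] [0.5657 0.1956 0.2709]
356 [172 171 175] [0.5658 0.1956 0.2746]
```

View pics/s15.png

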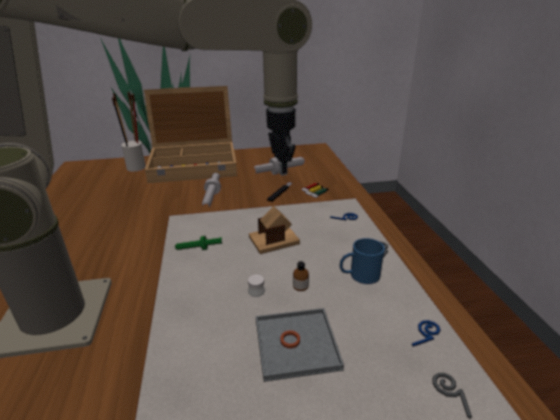

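View pics/t15.png

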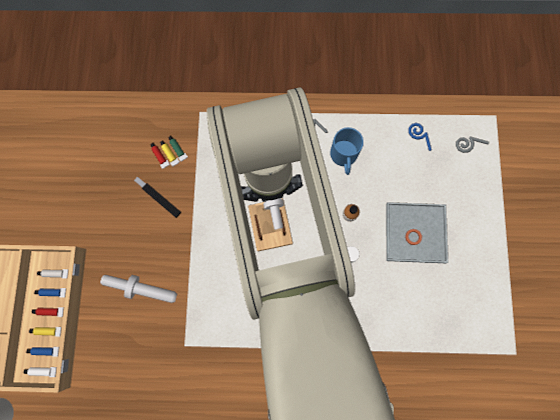

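View pics/w15.png

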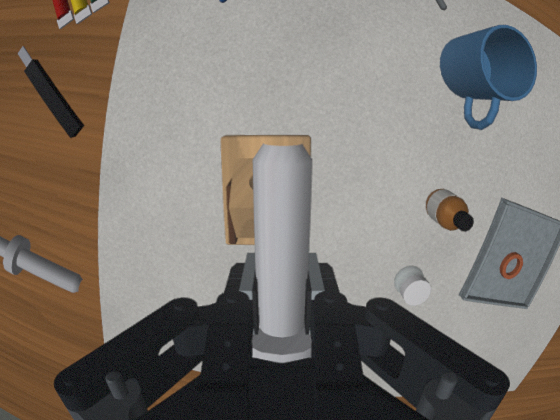

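The mandrel is level: its top surface stays within 1 mm of 0.2635 m over 70 mm, so the axis is at about 0.252 m, with the socket below it empty. The ring lies in the tray at (290,340) in the side view and (413,237) in the top view, and the mug, bottle and pot are at their starting pixels. I'll hand it in.

```bash
python3 - <<'E'
from h import *
s=st('end');print(np.abs(s['joint_vel']).max());ctrl.sign_off();st('done')
E
```

```text
end t27.29 [0.58   0.2    0.2071] w0.0195 F [-0.98 -0.35 -0.28] T [ 0.02 -0.01 -0.04]
0.005190645973726463
the job is handed in; nothing more can be done
the job is handed in; nothing more can be done
```

I slipped the ring off the mandrel and laid it flat in the tray. I then drew the mandrel out of its stand and handed the job in with it held level, at 27.3 s of the 64 s allowed.

**Last checks**
- **Mandrel:** its top surface was level within 1 mm over 70 mm and its axis about 0.252 m above the desk. The grip was firm, nothing touched the stand, and the arm was still.
- **Ring:** it lay let go, near the middle of the tray. I only saw this in pictures; its speed was not measured.
- **Mug, bottle and paint pot:** they were at their starting pixels.

**What failed or disagreed on the way**
- **First ring grip:** it only pinched the top of the ring, at 26 mm width and about 37 N of push-back. The wrist depth put the fingertips about 38 mm farther back than documented, so I went deeper and gripped again.
- **Ring width:** it measured about 10 mm while on the mandrel and about 17 mm once held (18 mm is given). I did not resolve why.
- **Tray contact:** the ring touched the tray floor about 8 mm lower than I calculated, and briefly took about 15 N before I eased back and let go.
- **First pull on the mandrel:** it jammed at about 40 N because I pulled along the sagged 52° lean. It came out freely once I pulled along the socket's 50°.

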